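# Stow the flange clamp in the spring-lid spares case

## Robot

A 6-joint arm with a two-finger parallel gripper is mounted at the origin on the work surface. World frame = base frame: x ahead of the robot, y to its left, z up, the work surface at z = 0. Lengths are in mm, angles in rad, forces in N, time in s.
With the tool pointing down it reaches from about 350 to 975 mm from the base axis. Payload 7.1 kg.
Tool frame: the origin (TCP) lies at the very end of the fingers, on their centre line; the grasp point (between the pads) lies tcp_to_grasp behind it (tcp_to_grasp is the distance from the TCP to the grasp point, in mm); z points along the fingers, x is the direction in which the jaws open and shut, and the axes are right-handed (so a half turn about z gives the same grasp; the last joint's range is limited). The gripper opens to 88 mm and grips with 3 to 60 N. Pads are 20 mm wide; open, the fingers measure 115 mm over their backs; the gripper's body (75 mm by 178 mm) begins 61 mm behind the grasp point.
Start: joints at [1.202, 0.423, 1.63, -0, 1.089, -0.019], TCP at [214.161, 587.145, 199.875] pointing down, gripper open.
Joint ranges: [-3, 3], [-0.9, 2.11], [0.09, 2.58], [-1.31, 4.45], [0.11, 2.69], [-2.54, 2.54]. Speed limits (rad/s): [2.39, 2.39, 3.01, 3.14, 3.14, 3.14].

## Interface

Orientations are given as a rotation vector (axis times angle).
In Python, from workcell import get_obs, get_image, close_job, recognise, mark_of, tcp_to_grasp gives the robot as it stands. The module is installed in compiled form; this text tells all that it offers.
- The arm moves only by the tool move_arm, never from a script. Its argument "motion" is a list of rows, each a list of 7 numbers: the shift along the world's x, y, z in mm, then the turn, a rotation vector about the world's x, y, z in rad, then the finger opening in mm, from 0 to 87.8. A call has 1 to 5 rows; each row is the pose to reach, as a shift and turn from the pose commanded when the call began; what a row does not reach only later rows make up. A row lasts 1/12 s, in which the tool goes at most 41.7 mm and 7.16 degrees, less where a joint would pass 70% of its speed; a pose out of reach is approached as far as the arm can. A call with a gripper value outside its range is refused whole. The fingers move at their own pace and stop on an object; the grip force is fixed at half the most. Time passes only in rows, so rows that repeat a pose let the fingers close. It gives the time, the measured TCP pose, the force and the opening at its end, in the units of the state.
- get_obs(): the state, without advancing time (a new reading comes with each control period).
- get_image(name): name is "scene" or "top"; returns a dict with "color" (400x640x3 uint8, red, green, blue), "mtx" (3x3 intrinsics, pixels), "camera_from_world" (4x4, takes a point from world to camera coordinates). Camera axes: x right, y up, looking along -z (the intrinsics and any distortion apply to the point x, -y, -z); pixel columns grow to the right and rows downward; lengths in mm; the calibration is good to about 2 mm. A picture is of the moment at which its call begins. There is no depth.
- close_job(): hands the job in, once; it reports no verdict.
Trained networks look in a picture, given as the dict that the camera call returned (one of the last four; its "shot" number tells which), for a name from the list of things; names that differ only in an ending like _2 or _b are one class to them, and where a whole thing is asked for, a point or a joint stands for the part that bears it (a point fixed in the world has none). Each returns a list of dicts, best first, with "p" (0 to 1); they miss things now and then, are a little off and sometimes report something else, mostly with a low value. They report only what shows in the picture. A call takes as long as a camera call. They do not tell look-alikes from the thing itself.
- recognise(picture, label): "bbox" ([centre column, centre row, width, height] in pixels, round what is visible of it).
- mark_of(picture, label): "location" ([row, column] in pixels: a listed point, or the origin of a listed thing).
The state is a dict: "t": time; "qpos": joint angles; "qvel": joint speeds; "joint_torque": joint torques, N m; "ee_pos": TCP position; "orientation": TCP orientation; "ft_force": force on the tool from outside, world axes, zero at the start; "moment": the same for the moment, N m; "width": finger opening in mm.
Only numpy, scipy, OpenCV 4.12 (cv2) and the standard library are available. Lean on these libraries where they do the work, as an engineer would, in place of code of your own. Each camera call takes 0.05 s, during which the arm holds its last target. There are 200 camera calls.

## Task

Put the smaller of the two flange clamps away in the pump's spares case: open the case (the lid has a push-push latch and a safety hook), lay the clamp flat in the well and let go of it with the lid standing open, then shut the lid so that its latch holds it down. The lid may be latched or already popped up to its hook at the start, so look before pressing, and check at the end that it really stays down. Leave the large clamp, the pipe piece, the screws and the other loose parts where they are.

Things in the scene. Friction and masses are not known exactly. Their poses are not given: they have to be found in the camera images.
- case: grey steel case fixed on the bench, 250 x 160 mm, rim 75 mm high. Origin: on the bench, x from its front deck (-130 mm) to its hinge end (+120 mm), y across, z up. In front a deck with a slot, then the empty well under an aluminium lid: x -34 to +104 mm, 144 mm wide, floor at z = 30 mm, 45 mm deep.
- well (a point): centre of the well's floor, at (35, 0, 30) mm of the case; axes as the case.
- lid (a joint): lid angle, rad: 0 = pressed down to its stop, 0.06 = latched shut, 0.18 = popped up and held by the hook, 1.5 = standing open (stop). Push-push latch: from 0.06, press below 0.02 and let go: it pops to the hook. From popped or open, press below 0.02 and let go: it stays latched. Each full press changes the state; the stop does no harm. The closing lid pushes the hook aside.
- lid_press (a point): on the lid's top face, centre line, 110 mm from the hinge axis, 40 mm from the free edge, in the middle of a black rubber pad 34 x 50 mm; moves with the lid. Pressing here to the stop takes about 3 to 6 N. The lid is 8 mm thick, 156 mm wide and reaches 150 mm from its hinge axis.
- lid_hinge (a point): middle of the hinge axis, at (110, 0, 79) mm of the case, in the lid's mid-thickness; axis along the case's y. The free edge lies towards -x when shut, above the hinge when open. A spring drives the 0.12 kg lid up (0.35 Nm shut, 0.2 Nm open): freed, it flies open by itself in about a second; to shut it push its back over and down.
- hook (a joint): steel safety hook, rad: 0 = upright, catching; 0.24 = pressed fully; lets the popped lid go at about 0.1. Its 30 mm wide post stands between deck and lid, pivots at (-50, 0, 55) mm of the case and reaches 138 mm above the bench, its nose over the lid's free edge; pressed, its top leans 13 mm to the case's -x. 1.5 N at the tab to start, 4 N fully pressed.
- hook_tab (a point): centre of the top face of the hook's flat tab (where to press straight down), 50 mm towards the case's -x from the hook's pivot. It shows through the slot in the deck (38 mm along x, 56 mm along y), 6 mm below the deck's top, i.e. 69 mm above the bench, and goes down 12 mm when fully pressed.
- clamp_small: the clamp to stow: aluminium ring 54 mm outside diameter, 36 mm hole, 20 mm high, lying flat, 0.11 kg, with a bolt ear and black wing nut on its +x side (reaching 45 mm from the centre) and a small knuckle on -x (34 mm from the centre). Origin: ring centre, underside. Grip it across y, 54 mm wide, clear of the ear.
- clamp_large: the other clamp, same shape, ring 74 mm outside diameter, 20 mm high, ear to 62 mm; leave alone. Origin: ring centre, underside.
- mat: black rubber mat 280 x 170 x 3 mm, fixed, on which the clamps and two screws lie. Origin: centre of the underside, on the bench.
- nipple: steel pipe piece with two flanges, standing loose between case and mat, 40 mm diameter, 80 mm high. Origin: centre of the underside.
- screw_a: loose cap screw standing on its head, 18 mm diameter, 34 mm high. Origin: underside.
- screw_b: another such screw.
- driver: loose screwdriver lying at the left of the bench.
- grease: loose small jar, 48 mm diameter, 60 mm high, at the right of the bench. Origin: centre of the underside.
- blank: loose steel blank flange, disc 55 mm diameter, 9 mm high, at the right of the bench. Origin: centre of the underside.
Mind the look-alikes: they are no part of the job. Leave any blue, orange or turquoise look-alike of the clamp_small alone.

How it is judged (in metres and radians):
On the way, in this order (a step that is already met when the one before it is completed fails the run):
1. the lid stands open (value of joint lid above 1.3 rad), for 0.2 s.
2. the small clamp lies flat and released in the well with the lid still open (z of clamp_small in the frame of well between -0.005 and 0.008 m and x of clamp_small in the frame of well between -0.069 and 0.069 m and y of clamp_small in the frame of well between -0.072 and 0.072 m and angle between clamp_small's own z axis and vertical below 0.15 rad and value of joint lid above 1 rad and contact force between the fingers and clamp_small below 0.05 N and linear speed of clamp_small below 0.03 m/s), for 0.2 s.
At the end, for the whole second after the job is handed in: the small clamp lies flat on the well's floor (within 8 mm in height, tilt under 0.15 rad) and at rest, the lid is shut and held by its latch (angle 0.035 to 0.08 rad, still), the hook upright (under 0.05 rad) (z of clamp_small in the frame of well between -0.005 and 0.008 m and x of clamp_small in the frame of well between -0.069 and 0.069 m and y of clamp_small in the frame of well between -0.072 and 0.072 m and angle between clamp_small's own z axis and vertical below 0.15 rad and value of joint lid between 0.035 and 0.08 rad and velocity of joint lid between -0.03 and 0.03 rad/s and value of joint hook below 0.05 rad and linear speed of clamp_small below 0.03 m/s); the robot touches nothing.
It fails at once if the large clamp is moved more than 25 mm (distance of clamp_large from where it was at the start of the episode above 0.025 m).
It fails at once if another loose part (pipe piece, screw, screwdriver, jar, blank flange) is moved more than 25 mm (distance of any of nipple, screw_a, screw_b, driver, grease, blank from where it was at the start of the episode above 0.025 m).
It also fails if it takes over 72 s, if anything falls off the work surface, if the arm or the gripper's body presses on something with over 40 N, if the wrist force passes 120 N, or if a joint passes its speed limit or range.

## Working session

There is one attempt and no reset: what is moved stays moved. The work goes in short steps, Python scripts to look and compute and a tool call to move; the robot and the scene stay as the last step left them, time stands still between calls to the robot, and variables do not carry over. Pictures are saved under pics/ and viewed, about 8 in all and at most 12, crops included, and the job is handed in when it is done.

Besides the shell and the picture viewer there is one more tool, called after "Request:" by a JSON object that holds its "method" and its "body", one argument or row to a line. move_arm: Moves the arm, as the interface text tells. Its arguments: {"type":"object","properties":{"motion":{"type":"array"}},"required":["motion"]}

```bash
mkdir -p pics; cat > h.py <<'E'
import numpy as np, cv2
from workcell import *
def ray(im,row,col):
    K=np.array(im["mtx"]);T=np.array(im["camera_from_world"])
    d=np.linalg.inv(K)@[col,row,1]; d=np.array([d[0],-d[1],-d[2]])
    R=T[:3,:3]; o=-R.T@T[:3,3]; return o,R.T@d
def onz(im,row,col,z):
    o,d=ray(im,row,col); return (o+d*(z-o[2])/d[2]).round(1)
def proj(im,p):
    T=np.array(im["camera_from_world"]);c=T[:3,:3]@np.array(p)+T[:3,3]
    u=np.array(im["mtx"])@[c[0],-c[1],-c[2]]; return (u[:2]/u[2]).round(1)
def save(im,name,box=None,s=1):
    a=im["color"][:,:,::-1]
    if box: a=a[box[1]:box[3],box[0]:box[2]]
    cv2.imwrite("pics/"+name,cv2.resize(a,None,fx=s,fy=s,interpolation=cv2.INTER_CUBIC))
E
python3 - <<'E'
from h import *
o=get_obs();print(o["t"],o["ee_pos"],o["orientation"],o["width"],tcp_to_grasp)
Z=dict(clamp_small=3,clamp_large=3,lid_press=90,lid_hinge=79,hook_tab=69,well=30,case=0,mat=0,nipple=0,screw_a=3,screw_b=3,grease=0,blank=0)
ims={}
for n in("top","scene"):
    im=get_image(n);save(im,n+"0.png");ims[n]=im
    print(n,[k for k in im], "cam",(-np.array(im["camera_from_world"])[:3,:3].T@np.array(im["camera_from_world"])[:3,3]).round())
    for l,z in Z.items():
        print(l,[(round(r["p"],2),np.round(r["location"]).tolist(),onz(im,*r["location"],z).tolist()) for r in mark_of(im,l)[:4]])
a=np.vstack([ims[n]["color"][:,:,::-1] for n in ims]);cv2.imwrite("pics/both0.png",cv2.resize(a,None,fx=.75,fy=.75,interpolation=cv2.INTER_AREA))
E
```

```text
0.0 [213.96242461 586.59058715 199.09245347] [ 2.57341198e+00  1.80044397e+00 -2.04327930e-03] 88.06873195352779 18.700000000000003
top ['color', 'mtx', 'camera_from_world', 'shot'] cam [ 352.  -11. 1187.]
clamp_small [(0.83, [268.0, 229.0], [328.3, 220.2, 3.0]), (0.68, [246.0, 315.0], [387.2, -12.9, 3.0]), (0.63, [216.0, 247.0], [470.1, 173.4, 3.0]), (0.53, [208.0, 309.0], [493.7, 3.1, 3.0])]
clamp_large [(0.61, [165.0, 246.0], [615.3, 180.4, 3.0])]
lid_press [(0.96, [172.0, 372.0], [575.4, -165.1, 90.0]), (0.47, [183.0, 458.0], [545.3, -387.6, 90.0]), (0.43, [186.0, 274.0], [539.6, 92.5, 90.0])]
lid_hinge [(0.79, [139.0, 373.0], [668.1, -170.7, 79.0])]
hook_tab [(0.57, [217.0, 366.0], [458.6, -147.1, 69.0])]
well []
case [(0.89, [181.0, 370.0], [566.9, -169.7, 0.0])]
mat [(0.83, [188.0, 248.0], [551.2, 173.0, 0.0])]
nipple [(0.76, [170.0, 311.0], [601.0, -3.7, 0.0])]
screw_a [(0.71, [165.0, 243.0], [615.3, 186.9, 3.0]), (0.62, [189.0, 223.0], [546.9, 241.7, 3.0]), (0.38, [187.0, 273.0], [553.4, 103.8, 3.0]), (0.22, [220.0, 370.0], [459.0, -165.6, 3.0])]
screw_b [(0.71, [165.0, 243.
[... 709 characters left out ...]
4, [192.0, 243.0], [669.7, -181.0, 79.0])]
hook_tab [(0.78, [177.0, 306.0], [469.2, -141.7, 69.0])]
well [(0.66, [198.0, 266.0], [601.6, -168.1, 30.0])]
case [(0.96, [200.0, 276.0], [562.4, -178.9, -0.0])]
mat [(0.73, [262.0, 350.0], [547.3, 172.4, 0.0]), (0.5, [248.0, 334.0], [547.9, 104.0, 0.0])]
nipple [(0.51, [236.0, 300.0], [598.0, 5.5, 0.0])]
screw_a [(0.54, [282.0, 366.0], [559.6, 254.4, 3.0]), (0.54, [248.0, 333.0], [552.1, 104.7, 3.0])]
screw_b [(0.54, [282.0, 366.0], [559.6, 254.4, 3.0]), (0.54, [248.0, 333.0], [552.1, 104.7, 3.0])]
grease [(0.59, [169.0, 236.0], [579.0, -398.5, 0.0])]
blank [(0.51, [162.0, 267.0], [472.6, -375.3, 0.0]), (0.5, [200.0, 275.0], [564.2, -179.6, 0.0])]
```

View pics/both0.png

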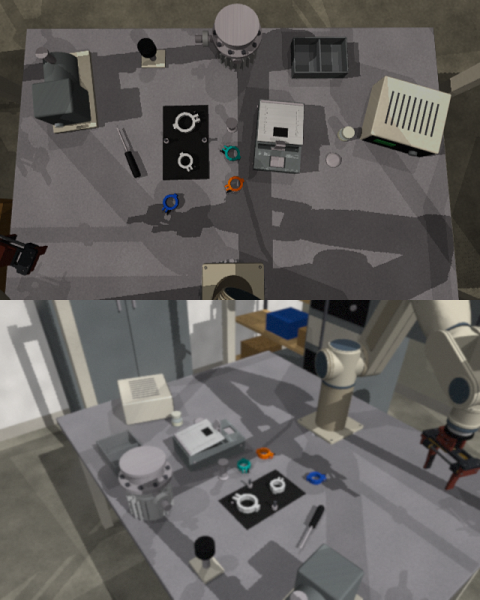

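```bash
python3 - <<'E'
import cv2,numpy as np
t=cv2.imread("pics/top0.png")[110:300,200:420];s=cv2.imread("pics/scene0.png")[150:300,220:440]
a=np.vstack([cv2.resize(t,None,fx=1.65*2,fy=1.65*2,interpolation=3)]);b=cv2.resize(s,None,fx=3.3,fy=3.3,interpolation=3)
cv2.imwrite("pics/ct.png",a[:600]);cv2.imwrite("pics/cs.png",b)
E
```

```text
(no output)
```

View pics/cs.png

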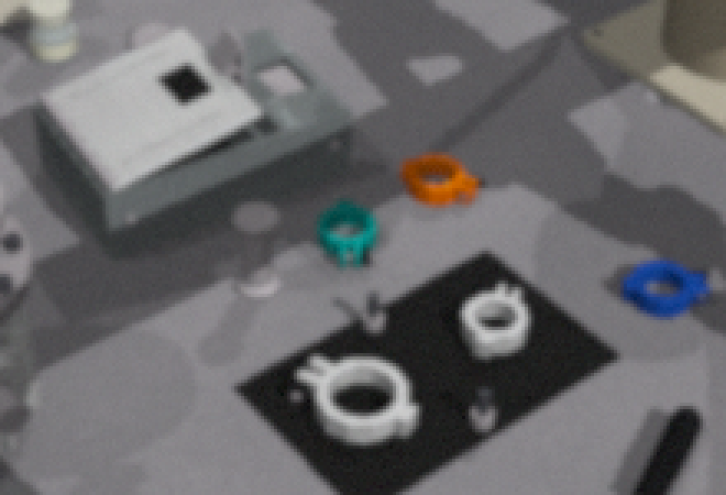

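The first view shows the white small clamp at scene (369,248)/top (247,216) on the mat, and the lid looks popped. I'll check that with triangulation and a top crop.

View pics/ct.png

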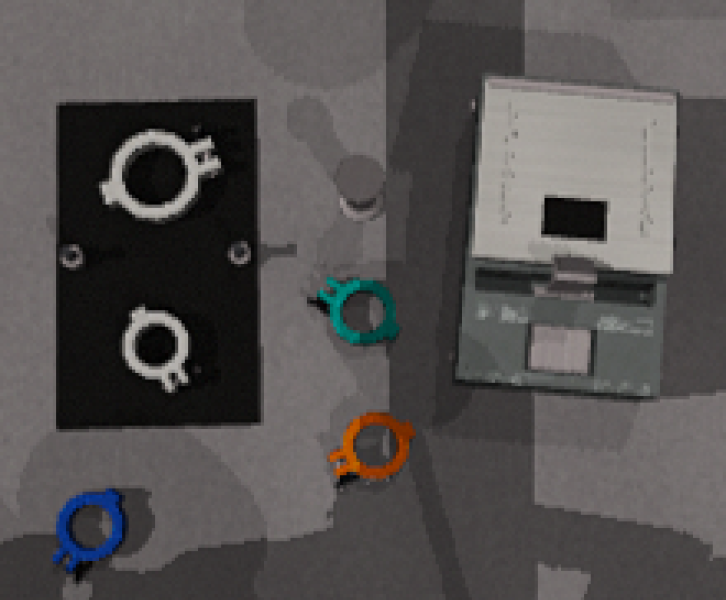

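```bash
python3 - <<'E'
from h import *
t=get_image("top");s=get_image("scene")
def tri(a,b):
    (o1,d1),(o2,d2)=ray(t,*a),ray(s,*b)
    A=np.c_[d1,-d2];k=np.linalg.lstsq(A,o2-o1,rcond=None)[0]
    p,q=o1+k[0]*d1,o2+k[1]*d2;return ((p+q)/2).round(1),np.linalg.norm(p-q).round(1)
for l in("lid_press","lid_hinge","hook_tab","clamp_small","nipple"):
    for m in mark_of(t,l)[:3]:
        for n in mark_of(s,l)[:4]:
            x,e=tri(m["location"],n["location"])
            if e<20: print(l,np.round(m["location"],1),np.round(n["location"],1),x,e)
np.savez("cams.npz",Kt=t["mtx"],Tt=t["camera_from_world"],Ks=s["mtx"],Ts=s["camera_from_world"])
E
```

```text
lid_press [173.  375.1] [175.1 275.6] [ 567.  -167.3  105. ] 6.8
lid_hinge [136.9 373.1] [192.5 241.6] [ 675.  -172.5   82.8] 7.6
hook_tab [215.6 367.3] [171.3 303.9] [ 465.  -152.4   82.7] 8.0
clamp_small [244.2 315.8] [209.5 349.1] [393.  -16.4 -15.7] 1.3
clamp_small [206.9 307.6] [222.1 325.8] [498.    4.2   0.7] 6.0
```

Top crop: the lid's free edge runs from (474,258) to (674,274) with the hook nose over it, and pad and slot are clear. The small white clamp's ring is at crop (156,344), with its ear towards (175,380). I'll fit the case pose and lid angle from these corners.

```bash
python3 - <<'E'
from h import *
from scipy.optimize import least_squares
c=np.load("cams.npz")
T=dict(mtx=c["Kt"],camera_from_world=c["Tt"]);S=dict(mtx=c["Ks"],camera_from_world=c["Ts"])
def tp(u,v):return (u/3.3+200-.35,v/3.3+110-.35)
def sp(u,v):return (u/3.3+220-.35,v/3.3+150-.35)
def pts(th):
    L=lambda a,y,h:(110-a*np.cos(th)-h*np.sin(th)*-1*-1,y,79+a*np.sin(th)+h*np.cos(th))
    return dict(fl=(-130,80,75),fr=(-130,-80,75),el=L(150,78,4),er=L(150,-78,4),pad=L(110,0,4),tab=(-100,0,69))
obs=[(T,'fl',tp(455,382)),(T,'fr',tp(660,398)),(T,'el',tp(474,258)),(T,'er',tp(674,274)),(T,'pad',tp(574,219)),
(S,'pad',sp(186,84)),(S,'el',sp(265,110)),(S,'er',sp(182,30)),(S,'fl',sp(355,112))]
def f(p,d=False):
    x,y,a,th=p;R=np.array([[np.cos(a),-np.sin(a),0],[np.sin(a),np.cos(a),0],[0,0,1]]);P=pts(th);r=[]
    for im,n,o in obs: r+=list(proj(im,R@np.array(P[n])+[x,y,0])-o)
    return np.array(r)
def projf(im,p): 
    Tm=im["camera_from_world"];q=Tm[:3,:3]@np.array(p)+Tm[:3,3];u=im["mtx"]@[q[0],-q[1],-q[2]];return u[:2]/u[2]
proj=projf
r=least_squares(f,[565,-170,-.1,.12],loss="soft_l1");print(r.x.round(3));print(r.fun.reshape(-1,2).round(1).tolist())
for th in(.06,.18): print(th,least_squares(lambda p:f([*p,th]),[565,-170,-.1],loss="soft_l1").cost)
x,y,a,_=r.x;R=lambda q:np.array([x+q[0]*np.cos(a)-q[1]*np.sin(a),y+q[0]*np.sin(a)+q[1]*np.cos(a)]).round(1)
for n,q in dict(tab=(-100,0),well=(35,0),hinge=(110,0),press=(0,0)).items():print(n,R(q))
print("clamp top",onz(T,*tp(156,344)[::-1],23),"scene",onz(S,*sp(495,318)[::-1],23),"ear",onz(T,*tp(175,382)[::-1],15),"knuckle",onz(T,*tp(138,313)[::-1],13))
print("nipple",onz(T,*tp(359,177)[::-1],80),"screws",onz(T,*tp(71,256)[::-1],37),onz(T,*tp(240,252)[::-1],37))
E
```

```text
[ 5.61785e+02 -1.66161e+02 -9.20000e-02  1.69000e-01]
[[0.8, -0.8], [-0.1, -0.5], [-0.7, 0.2], [-0.4, 0.5], [0.1, -0.1], [-0.0, 0.3], [0.2, -0.0], [0.7, -1.4], [-0.5, -0.8]]
0.06 12.584215016890347
0.18 2.6814006326904263
tab [ 462.2 -157. ]
well [ 596.6 -169.4]
hinge [ 671.3 -176.2]
press [ 561.8 -166.2]
clamp top [475.  171.4  23. ] scene [478.  174.1  23. ] ear [444.  156.5  15. ] knuckle [502.2 188.4  13. ]
nipple [602.    2.2  80. ] screws [546.8 240.   37. ] [549.2 101.1  37. ]
```

The lid is popped (fit 0.17 rad), so it needs no press and only the hook tab has to be pushed. I'll move over towards the tab with closed fingers.

Request:
{"method": "move_arm", "body": {
  "motion": [
    [60, -186, 0, 0, 0, 0.26, 0],
    [60, -186, 0, 0, 0, 0.26, 0],
    [60, -186, 0, 0, 0, 0.26, 0],
    [60, -186, 0, 0, 0, 0.26, 0],
    [60, -186, 0, 0, 0, 0.26, 0]
  ]
}}

```text
t: 2.47
ee_pos: [274.2, 398.0, 199.7]
orientation: [2.319, 2.119, -0.002]
ft_force: [1.1, 1.0, 0.2]
width: 57.8
```

Request:
{"method": "move_arm", "body": {
  "motion": [
    [60, -186, 0, 0, 0, 0, 0],
    [60, -186, 0, 0, 0, 0, 0],
    [60, -186, 0, 0, 0, 0, 0],
    [60, -186, 0, 0, 0, 0, 0],
    [60, -186, 0, 0, 0, 0, 0]
  ]
}}

```text
t: 2.88
ee_pos: [334.3, 212.5, 200.0]
orientation: [2.319, 2.119, 0.0]
ft_force: [0.5, 0.8, 0.0]
width: 24.6
```

Request:
{"method": "move_arm", "body": {
  "motion": [
    [60, -186, 0, 0, 0, 0, 0],
    [60, -186, 0, 0, 0, 0, 0],
    [60, -186, 0, 0, 0, 0, 0],
    [60, -186, 0, 0, 0, 0, 0],
    [60, -186, 0, 0, 0, 0, 0]
  ]
}}

```text
t: 3.3
ee_pos: [394.9, 26.3, 200.3]
orientation: [2.319, 2.117, 0.001]
ft_force: [0.8, -0.2, -0.1]
width: 0.5
```

Request:
{"method": "move_arm", "body": {
  "motion": [
    [60, -186, -40, -0.02, -0.2, 0, 0],
    [60, -186, -40, -0.02, -0.2, 0, 0],
    [60, -186, -40, -0.02, -0.2, 0, 0],
    [60, -186, -40, -0.02, -0.2, 0, 0],
    [60, -186, -40, -0.02, -0.2, 0, 0]
  ]
}}

```text
t: 3.72
ee_pos: [454.6, -159.7, 159.9]
orientation: [2.203, 2.012, 0.201]
ft_force: [1.3, 0.6, 0.8]
width: 0.7
```

Request:
{"method": "move_arm", "body": {
  "motion": [
    [9, 3, -30, 0, 0, 0, 0],
    [9, 3, -70, 0, 0, 0, 0],
    [9, 3, -76, 0, 0, 0, 0],
    [9, 3, -76, 0, 0, 0, 0]
  ]
}}

```text
t: 4.05
ee_pos: [460.8, -153.0, 81.6]
orientation: [2.209, 2.018, 0.197]
ft_force: [-0.9, 0.8, 0.5]
width: 0.2
```

```bash
python3 - <<'E'
from h import *
a=get_image("scene");b=get_image("top");tcp=get_obs()["ee_pos"];print(tcp,proj(a,tcp),proj(b,tcp))
for n,im,bx in(("s1",a,(220,110,360,230)),("t1",b,(320,110,430,250))): save(im,n+".png",bx,4)
x=cv2.imread("pics/s1.png");y=cv2.imread("pics/t1.png");h=480
cv2.imwrite("pics/v1.png",np.hstack([cv2.resize(x,(420,360)),cv2.resize(y,(283,360))]))
E
```

```text
[ 463.45459553 -153.65880045   84.80605327] [305.3 170.6] [368.9 214.9]
```

View pics/v1.png

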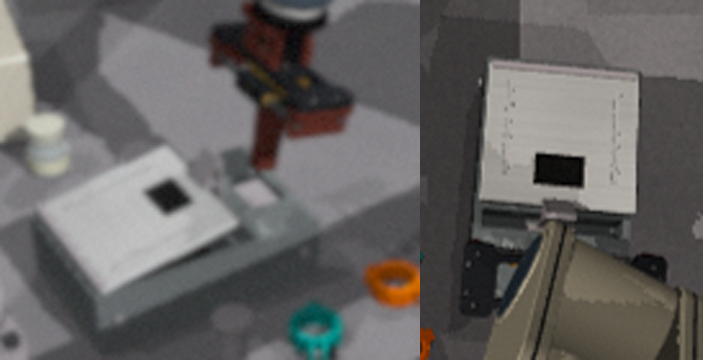

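The crop shows the closed tip at (262,168), just above the pale tab at (258,190), with the lid popped under the hook. Pressing down now.

Request:
{"method": "move_arm", "body": {
  "motion": [
    [0, -3, -12, 0, 0, 0, 0],
    [0, -3, -17, 0, 0, 0, 0],
    [0, -3, -21, 0, 0, 0, 0],
    [0, -3, -24, 0, 0, 0, 0],
    [0, -3, -26, 0, 0, 0, 0]
  ]
}}

```text
t: 4.57
ee_pos: [463.6, -156.8, 58.5]
orientation: [2.202, 2.014, 0.202]
ft_force: [0.2, -0.5, 1.1]
width: 0.5
```

Request:
{"method": "move_arm", "body": {
  "motion": [
    [0, 0, -3, 0, 0, 0, 0],
    [0, 0, -5, 0, 0, 0, 0],
    [0, 0, -5, 0, 0, 0, 0],
    [0, 0, -5, 0, 0, 0, 0]
  ]
}}

```text
t: 4.9
ee_pos: [463.1, -156.8, 52.8]
orientation: [2.204, 2.014, 0.201]
ft_force: [-0.3, -0.7, -0.1]
width: 0.4
```

```bash
python3 - <<'E'
from h import *
a=get_image("scene");print(get_obs()["ft_force"])
save(a,"s2.png",(220,90,360,230),3)
E
```

```text
[ 0.1901333  -0.75982723 -0.17480302]
```

View pics/s2.png

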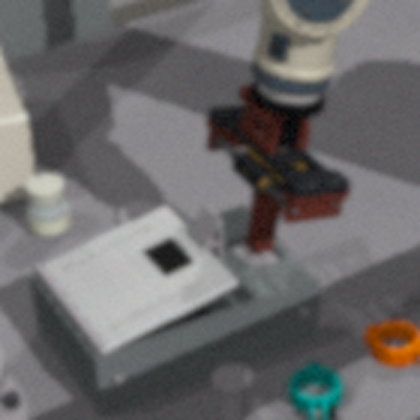

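```bash
python3 - <<'E'
from h import *
a=get_image("scene");p=get_obs()["ee_pos"];print(p,proj(a,p),proj(a,p+[0,0,10]))
for q in((462,-157,69),(452,-157,69),(472,-157,69),(462,-137,69),(462,-177,69)):print(q,proj(a,q))
save(a,"s3.png",(270,130,350,210),8)
b=get_image("top");print(onz(b,*mark_of(b,"hook_tab")[0]["location"],69) if mark_of(b,"hook_tab") else 0)
E
```

```text
[ 463.20027045 -156.88078354   52.91466545] [304.9 178.4] [304.9 175.8]
(462, -157, 69) [305.1 174.1]
(452, -157, 69) [307.7 173. ]
(472, -157, 69) [302.5 175.2]
(462, -137, 69) [308.9 177.1]
(462, -177, 69) [301.5 171.1]
0
```

View pics/s3.png

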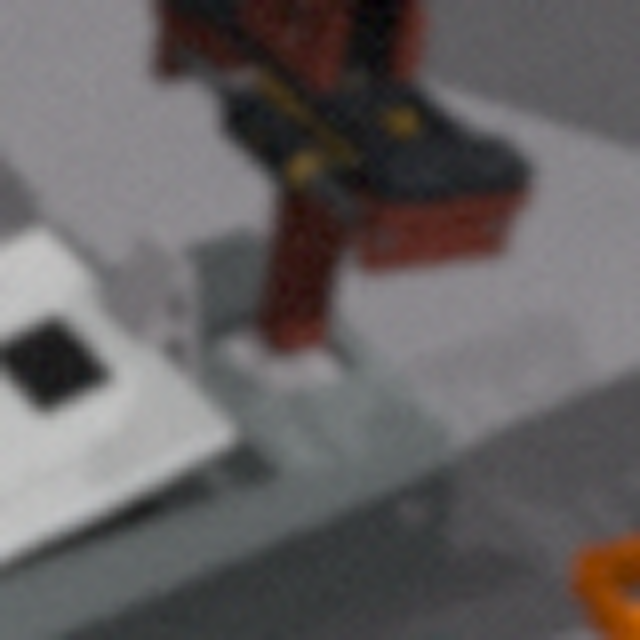

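The picture shows the tip at about (307,174), some 4 px above where the reported TCP projects, and the wrist feels no force. The tip seems not to have reached the tab yet, so I'll go on down gently and watch the force.

Request:
{"method": "move_arm", "body": {
  "motion": [
    [0, 0, -2, 0, 0, 0, 0],
    [0, 0, -4, 0, 0, 0, 0],
    [0, 0, -4, 0, 0, 0, 0],
    [0, 0, -4, 0, 0, 0, 0]
  ]
}}

```text
t: 5.43
ee_pos: [463.2, -156.9, 48.8]
orientation: [2.204, 2.014, 0.201]
ft_force: [1.2, -0.3, -0.2]
width: 0.4
```

```bash
python3 - <<'E'
from h import *
o=get_obs();print(o["ee_pos"],o["ft_force"],o["moment"],o["joint_torque"])
a=get_image("scene");save(a,"s4.png",(230,110,350,210),6)
E
```

```text
[ 463.18958503 -156.8742804    48.76454093] [ 1.22457993 -0.32473976 -0.18556446] [ 0.02324427  0.04208311 -0.00270189] [ 2.74134561e-02 -4.09066522e+01 -1.38923791e+01  1.08471802e-01
 -6.00860082e-01 -1.03703150e-02]
```

View pics/s4.png

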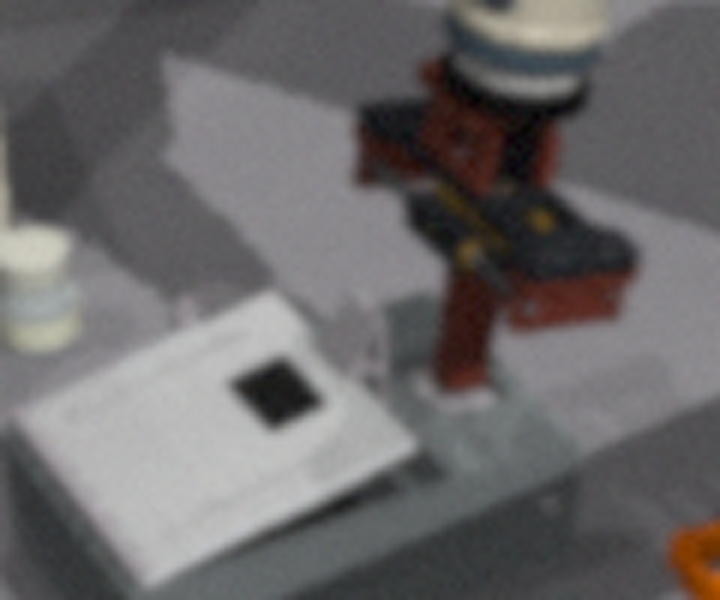

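Request:
{"method": "move_arm", "body": {
  "motion": [
    [0, 0, -1, 0, 0, 0, 0],
    [0, 0, -2, 0, 0, 0, 0],
    [0, 0, -3, 0, 0, 0, 0],
    [0, 0, -3, 0, 0, 0, 0]
  ]
}}

```text
t: 5.82
ee_pos: [462.8, -156.8, 45.6]
orientation: [2.204, 2.014, 0.2]
ft_force: [-1.1, -0.1, 1.1]
width: 0.4
```

```bash
python3 - <<'E'
from h import *
o=get_obs();p=o["ee_pos"];print(p,o["ft_force"])
a=get_image("scene");b=get_image("top")
from scipy.spatial.transform import Rotation as Ro
R=Ro.from_rotvec(o["orientation"]).as_matrix();print(R.round(2).tolist())
for im in(a,b):
    for q in((0,0,0),(89,0,-80),(-89,0,-80),(89,37,-80),(89,-37,-80)): print(q,proj(im,p+R@np.array(q)),end=" ")
    print([(round(r["p"],2),np.round(r["location"]).tolist()) for r in mark_of(im,"hook_tab")[:2]],[(round(r["p"],2),np.round(r["location"]).tolist()) for r in mark_of(im,"lid_press")[:1]])
np.savez("im5.npz",a=a["color"],b=b["color"])
d=cv2.absdiff(a["color"],cv2.imread("pics/scene0.png")[:,:,::-1].copy())
E
```

```text
[ 462.79589269 -156.75125234   45.62192467] [-1.0503626  -0.06452699  1.08641144]
[[0.09, 0.98, 0.2], [1.0, -0.09, -0.02], [-0.0, 0.2, -0.98]]
(0, 0, 0) [305.1 180.2] (89, 0, -80) [324.5 172.7] (-89, 0, -80) [295.1 144.7] (89, 37, -80) [314.  174.4] (89, -37, -80) [334.7 171.1] [(0.66, [177.0, 307.0])] [(0.86, [176.0, 274.0])]
(0, 0, 0) [368.2 216.6] (89, 0, -80) [336.1 217. ] (-89, 0, -80) [407.3 222.8] (89, 37, -80) [337.3 202.2] (89, -37, -80) [334.8 231.6] [(0.2, [216.0, 246.0]), (0.19, [139.0, 369.0])] [(0.57, [174.0, 373.0])]
```

```bash
python3 - <<'E'
from h import *
c=np.load("cams.npz");S=dict(mtx=c["Ks"],camera_from_world=c["Ts"]);T=dict(mtx=c["Kt"],camera_from_world=c["Tt"])
from scipy.spatial.transform import Rotation as Ro
R=Ro.from_rotvec([2.573,1.8,0]).as_matrix();p=np.array([214.1,587,199.9])
x=cv2.imread("pics/scene0.png")
for q in((44,0,0),(-44,0,0),(0,0,0)):
    u=proj(S,p+R@q);print(u);cv2.circle(x,tuple(int(v) for v in u),1,(0,255,0),-1)
z=np.load("im5.npz");y=z["a"][:,:,::-1].copy()
for q in((462.8,-156.8,45.6),(462.8,-156.8,69)): cv2.circle(y,tuple(int(round(v)) for v in proj(S,q)),0,(0,255,0),-1)
a=cv2.resize(x[160:280,540:640],(400,480),interpolation=0);b=cv2.resize(y[120:200,270:336],(396,480),interpolation=0)
cv2.imwrite("pics/v5.png",np.hstack([a,b]))
E
```

```text
[592.8 257.2]
[567.1 231.6]
[579.6 244. ]
```

View pics/v5.png

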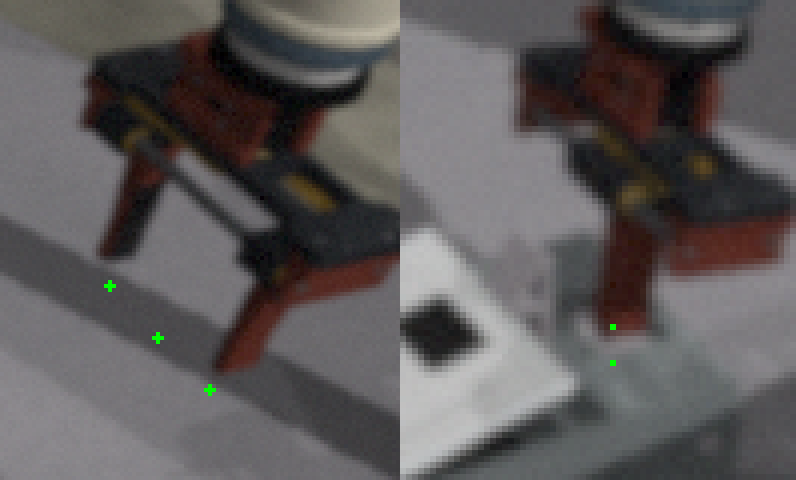

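Left, the start view: the green projected TCP lies about 6 px (~20 mm) below the real fingertips. Right: the tip is at about the tab's level (green dot at z = 69) although the reported TCP is 46 mm. So the real tips end about 20 mm above the reported TCP. I'll continue by force.

Request:
{"method": "move_arm", "body": {
  "motion": [
    [0, 0, -1, 0, 0, 0, 0],
    [0, 0, -2, 0, 0, 0, 0],
    [0, 0, -3, 0, 0, 0, 0],
    [0, 0, -3, 0, 0, 0, 0]
  ]
}}

```text
t: 6.45
ee_pos: [462.9, -156.8, 42.6]
orientation: [2.204, 2.014, 0.201]
ft_force: [-1.2, 0.1, 0.7]
width: 0.7
```

Request:
{"method": "move_arm", "body": {
  "motion": [
    [0, 0, -1, 0, 0, 0, 0],
    [0, 0, -2, 0, 0, 0, 0],
    [0, 0, -2, 0, 0, 0, 0],
    [0, 0, -2, 0, 0, 0, 0]
  ]
}}

```text
t: 6.78
ee_pos: [463.1, -156.8, 40.8]
orientation: [2.204, 2.014, 0.201]
ft_force: [-1.3, 0.2, 2.4]
width: 0.4
```

Request:
{"method": "move_arm", "body": {
  "motion": [
    [0, 0, -2, 0, 0, 0, 0],
    [0, 0, -4, 0, 0, 0, 0],
    [0, 0, -4, 0, 0, 0, 0]
  ]
}}

```text
t: 7.03
ee_pos: [462.9, -156.8, 36.5]
orientation: [2.204, 2.014, 0.2]
ft_force: [-2.7, -0.7, 2.8]
width: 0.5
```

Request:
{"method": "move_arm", "body": {
  "motion": [
    [0, 0, -2, 0, 0, 0, 0],
    [0, 0, -3, 0, 0, 0, 0],
    [0, 0, -3, 0, 0, 0, 0]
  ]
}}

```text
t: 7.28
ee_pos: [462.9, -156.8, 34.3]
orientation: [2.204, 2.014, 0.201]
ft_force: [-8.3, 0.4, 15.3]
width: 0.4
```

```bash
cat > lid.py <<'E'
from h import *
b=get_image("top");a=get_image("scene");print(get_obs()["ft_force"])
for im in(a,b):print([(l,round(r["p"],2),np.round(r["bbox"]).tolist()) for l in("lid","lid_press","hook") for r in recognise(im,l)[:1]])
E
python3 lid.py
```

```text
[-8.02310003  0.04450835 14.9163722 ]
[('lid', 0.85, [246.0, 172.0, 28.0, 72.0]), ('lid_press', 0.67, [248.0, 173.0, 28.0, 68.0]), ('hook', 0.77, [293.0, 170.0, 8.0, 28.0])]
[('lid', 0.8, [384.0, 138.0, 73.0, 8.0]), ('lid_press', 0.66, [380.0, 138.0, 65.0, 12.0]), ('hook', 0.62, [378.0, 181.0, 78.0, 98.0])]
```

The lid's box is now a thin upright strip (scene 28x72 px, top 73x8 px), so the lid has sprung open. I'll retreat upward, straighten the tool and go over to the clamp.

Request:
{"method": "move_arm", "body": {
  "motion": [
    [0, 0, 40, 0, 0, 0, 0],
    [0, 0, 80, 0, 0, 0, 0],
    [0, 0, 130, 0.02, 0.2, 0, 80],
    [0, 0, 150, 0.02, 0.2, 0, 80],
    [0, 0, 160, 0.02, 0.2, 0, 80]
  ]
}}

```text
t: 8.1
ee_pos: [466.7, -158.1, 198.1]
orientation: [2.316, 2.117, 0.0]
ft_force: [1.1, 1.0, -0.0]
width: 17.3
```

Request:
{"method": "move_arm", "body": {
  "motion": [
    [6, 165, 0, 0, 0, 0.3, 87],
    [6, 165, 0, 0, 0, 0.3, 87],
    [6, 165, 0, 0, 0, 0.3, 87],
    [6, 165, 0, 0, 0, 0.3, 87],
    [6, 165, 0, 0, 0, 0.3, 87]
  ]
}}

```text
t: 8.52
ee_pos: [469.6, 13.7, 194.0]
orientation: [-1.97, -2.447, -0.004]
ft_force: [-0.9, -0.8, -1.0]
width: 50.0
```

Request:
{"method": "move_arm", "body": {
  "motion": [
    [7, 164, 0, 0, 0, 0.295, 87],
    [7, 164, 0, 0, 0, 0.295, 87],
    [7, 164, -50, 0, 0, 0.295, 87],
    [7, 164, -80, 0, 0, 0.295, 87],
    [7, 164, -100, 0, 0, 0.295, 87]
  ]
}}

```text
t: 8.93
ee_pos: [478.5, 172.1, 101.5]
orientation: [1.591, 2.704, 0.008]
ft_force: [1.2, -0.5, 1.0]
width: 83.5
```

```bash
python3 lid.py; python3 - <<'E'
from h import *
from scipy.spatial.transform import Rotation as Ro
o=get_obs();p=o["ee_pos"];R=Ro.from_rotvec(o["orientation"]).as_matrix();print(p,R.round(2).tolist(),o["ft_force"],o["width"])
a=get_image("scene");b=get_image("top")
out=[]
for im,bx in((a,(310,180,430,300)),(b,(195,150,315,270))):
    y=im["color"][:,:,::-1].copy();y=cv2.resize(y[bx[1]:bx[3],bx[0]:bx[2]],None,fx=3.3,fy=3.3,interpolation=3)
    for k,c in((0,(0,255,0)),(-24,(0,0,255))):
        for s in(44,-44):
            u=(proj(im,p+R@np.array([s,0,k]))-bx[:2]+.5)*3.3;cv2.circle(y,tuple(int(v) for v in u),2,c,-1)
    out.append(y)
cv2.imwrite("pics/v6.png",np.hstack(out))
E
```

```text
[ 0.35490583 -0.02770604  0.18284244]
[('lid', 0.91, [242.0, 173.0, 23.0, 71.0]), ('lid_press', 0.94, [244.0, 172.0, 23.0, 69.0]), ('hook', 0.54, [298.0, 170.0, 30.0, 24.0])]
[('lid', 0.71, [382.0, 131.0, 72.0, 15.0]), ('lid_press', 0.67, [381.0, 132.0, 68.0, 23.0]), ('hook', 0.95, [371.0, 206.0, 24.0, 35.0])]
[477.62521468 168.44495863 103.05477319] [[-0.48, 0.88, 0.0], [0.88, 0.48, 0.0], [-0.0, 0.0, -1.0]] [ 0.16329665 -0.20108021  0.85006791] 87.39863415507324
```

View pics/v6.png

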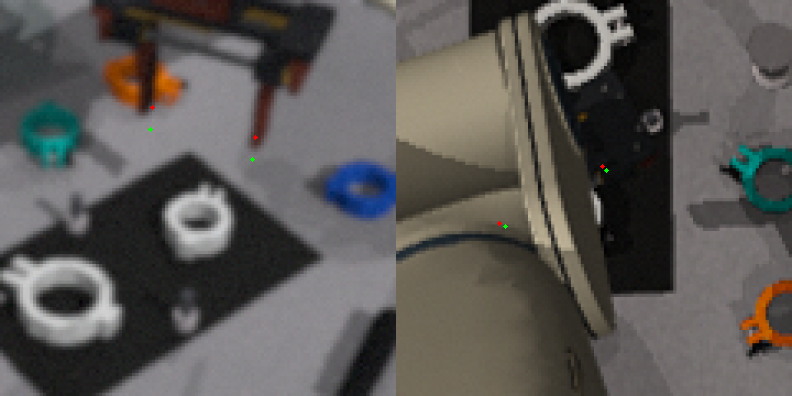

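The red dots (TCP - 24 mm) fall on the real tips and the green ones do not, so the tips end about 20 mm above the reported TCP. The clamp is clear, with its ear on the far side. I'll descend between the flanks.

Request:
{"method": "move_arm", "body": {
  "motion": [
    [0, 0, -30, 0, 0, 0, 87],
    [0, 0, -60, 0, 0, 0, 87],
    [0, 0, -75, 0, 0, 0, 87],
    [0, 0, -80, 0, 0, 0, 87],
    [0, 0, -80, 0, 0, 0, 87]
  ]
}}

```text
t: 9.85
ee_pos: [475.8, 168.6, 20.7]
orientation: [-1.596, -2.705, 0.001]
ft_force: [1.3, 0.5, 0.8]
width: 86.7
```

```bash
python3 - <<'E'
from h import *
o=get_obs();print(o["ee_pos"],o["ft_force"],o["width"])
a=get_image("scene")
save(a,"s7.png",(310,180,420,290),5)
E
```

```text
[475.77528576 168.57214686  20.66577058] [1.26019432 0.46459238 0.75620634] 86.71383710736771
```

View pics/s7.png

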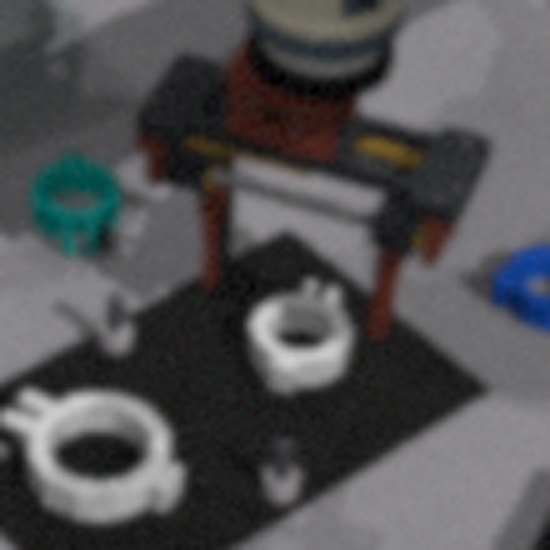

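The tips straddle the clamp ((210,285) and (380,335) around the ring at (300,325)), still about 40 mm up. I'll correct by a few mm, go down and close.

Request:
{"method": "move_arm", "body": {
  "motion": [
    [1, 3, -10, 0, 0, 0, 87],
    [1, 3, -20, 0, 0, 0, 87],
    [1, 3, -27, 0, 0, 0, 87],
    [1, 3, -30, 0, 0, 0, 87],
    [1, 3, -30, 0, 0, 0, 87]
  ]
}}

```text
t: 10.32
ee_pos: [476.4, 171.9, -9.9]
orientation: [-1.595, -2.705, 0.002]
ft_force: [0.5, 0.1, 0.0]
width: 86.7
```

Request:
{"method": "move_arm", "body": {
  "motion": [
    [0, 0, -2, 0, 0, 0, 50],
    [0, 0, -2, 0, 0, 0, 40],
    [0, 0, -2, 0, 0, 0, 40],
    [0, 0, -2, 0, 0, 0, 40],
    [0, 0, -2, 0, 0, 0, 40]
  ]
}}

```text
t: 10.73
ee_pos: [477.2, 172.1, -10.9]
orientation: [1.596, 2.706, 0.001]
ft_force: [-0.3, 0.1, 0.2]
width: 57.5
```

Request:
{"method": "move_arm", "body": {
  "motion": [
    [0, 0, 0, 0, 0, 0, 40],
    [0, 0, 0, 0, 0, 0, 40],
    [0, 0, 0, 0, 0, 0, 40],
    [0, 0, 0, 0, 0, 0, 40],
    [0, 0, 0, 0, 0, 0, 40]
  ]
}}

```text
t: 11.15
ee_pos: [477.2, 172.1, -10.9]
orientation: [1.596, 2.706, 0.0]
ft_force: [-0.1, 0.5, 4.1]
width: 53.5
```

The grip stopped at 53.5 mm, which matches the 54 mm ring. Lifting.

Request:
{"method": "move_arm", "body": {
  "motion": [
    [0, 0, 10, 0, 0, 0, 40],
    [0, 0, 40, 0, 0, 0, 40],
    [0, 0, 75, 0, 0, 0, 40],
    [0, 0, 110, 0, 0, 0, 40],
    [0, 0, 140, 0, 0, 0, 40]
  ]
}}

```text
t: 11.57
ee_pos: [476.9, 172.0, 131.3]
orientation: [1.596, 2.706, 0.0]
ft_force: [0.3, -0.1, -0.8]
width: 53.5
```

```bash
python3 - <<'E'
from h import *
o=get_obs();p=o["ee_pos"];print(p,o["ft_force"],o["width"])
a=get_image("scene");print([(round(r["p"],2),np.round(r["bbox"]).tolist()) for r in recognise(a,"clamp_small")[:5]],proj(a,[p[0],p[1],p[2]+15]))
E
python3 lid.py
```

```text
[476.87998847 171.98781258 131.29596773] [ 0.33630033 -0.14884596 -0.75132603] 53.54717311940086
[(0.89, [372.0, 206.0, 20.0, 21.0]), (0.59, [422.0, 239.0, 28.0, 15.0]), (0.59, [325.0, 219.0, 16.0, 22.0]), (0.48, [350.0, 204.0, 18.0, 15.0])] [372.7 211.6]
[-0.77729209  0.83767636 -0.89828884]
[('lid', 0.84, [241.0, 172.0, 25.0, 71.0]), ('lid_press', 0.67, [244.0, 172.0, 26.0, 68.0]), ('hook', 0.62, [298.0, 171.0, 30.0, 22.0])]
[('lid', 0.64, [383.0, 130.0, 68.0, 18.0]), ('lid_press', 0.66, [382.0, 130.0, 68.0, 24.0]), ('hook', 0.58, [369.0, 206.0, 25.0, 34.0])]
```

Request:
{"method": "move_arm", "body": {
  "motion": [
    [20, -170, 20, 0, 0, -0.3, 40],
    [20, -170, 20, 0, 0, -0.3, 40],
    [20, -170, 20, 0, 0, -0.3, 40],
    [20, -170, 20, 0, 0, -0.3, 40],
    [20, -170, 20, 0, 0, -0.3, 40]
  ]
}}

```text
t: 12.48
ee_pos: [497.7, -2.8, 149.0]
orientation: [1.986, 2.433, -0.001]
ft_force: [0.3, 0.5, -1.3]
width: 53.9
```

Request:
{"method": "move_arm", "body": {
  "motion": [
    [40, -171, 0, 0, 0, -0.295, 40],
    [40, -171, 0, 0, 0, -0.295, 40],
    [40, -171, 0, 0, 0, -0.295, 40],
    [40, -171, 0, 0, 0, -0.295, 40],
    [40, -171, 0, 0, 0, -0.295, 40]
  ]
}}

```text
t: 12.9
ee_pos: [538.4, -173.8, 148.4]
orientation: [2.321, 2.115, -0.0]
ft_force: [-0.3, -0.4, -0.8]
width: 53.4
```

Request:
{"method": "move_arm", "body": {
  "motion": [
    [25, 0, 0, 0, 0, 0, 40],
    [53, 0, 0, 0, 0, 0, 40],
    [53, 0, 0, 0, 0, 0, 40]
  ]
}}

```text
t: 13.15
ee_pos: [594.1, -169.0, 148.5]
orientation: [2.317, 2.118, 0.003]
ft_force: [-0.1, -0.3, -1.3]
width: 53.0
```

```bash
python3 - <<'E'
from h import *
o=get_obs();p=o["ee_pos"];print(p,o["orientation"],o["ft_force"],o["width"])
a=get_image("scene");print([(round(r["p"],2),np.round(r["bbox"]).tolist()) for r in recognise(a,"clamp_small")[:4]],proj(a,[p[0],p[1],p[2]+20]))
print([(l,round(r["p"],2),np.round(r["bbox"]).tolist()) for l in("lid","hook") for r in recognise(a,l)[:1]])
E
```

```text
[ 594.09741322 -169.00745721  148.46978161] [2.31744586 2.11796215 0.00306635] [-0.05608985 -0.25610572 -1.34305461] 52.982283595425294
[(0.78, [423.0, 240.0, 25.0, 18.0]), (0.73, [267.0, 158.0, 24.0, 15.0]), (0.59, [324.0, 220.0, 17.0, 18.0]), (0.55, [353.0, 205.0, 26.0, 11.0])] [265.2 160.1]
[('lid', 0.71, [242.0, 172.0, 23.0, 71.0]), ('hook', 0.7, [298.0, 171.0, 32.0, 26.0])]
```

Request:
{"method": "move_arm", "body": {
  "motion": [
    [-3, 0, -30, 0, 0, 0, 40],
    [-3, 0, -60, 0, 0, 0, 40],
    [-3, 0, -85, 0, 0, 0, 40],
    [-3, 0, -105, 0, 0, 0, 40],
    [-3, 0, -110, 0, 0, 0, 40]
  ]
}}

```text
t: 13.77
ee_pos: [583.5, -167.7, 35.6]
orientation: [-2.315, -2.116, 0.005]
ft_force: [-0.5, 0.5, -1.2]
width: 53.7
```

Request:
{"method": "move_arm", "body": {
  "motion": [
    [0, 0, -6, 0, 0, 0, 40],
    [0, 0, -12, 0, 0, 0, 40],
    [0, 0, -16, 0, 0, 0, 40],
    [0, 0, -19, 0, 0, 0, 40],
    [0, 0, -19, 0, 0, 0, 40]
  ]
}}

```text
t: 14.18
ee_pos: [587.2, -169.0, 20.1]
orientation: [2.319, 2.119, 0.0]
ft_force: [-0.2, 0.1, -0.7]
width: 54.2
```

Request:
{"method": "move_arm", "body": {
  "motion": [
    [0, 0, -1, 0, 0, 0, 40],
    [0, 0, -2, 0, 0, 0, 40],
    [0, 0, -3, 0, 0, 0, 40],
    [0, 0, -3, 0, 0, 0, 40]
  ]
}}

```text
t: 14.52
ee_pos: [587.1, -168.9, 17.0]
orientation: [2.319, 2.119, 0.0]
ft_force: [0.2, -0.5, 0.0]
width: 53.5
```

Request:
{"method": "move_arm", "body": {
  "motion": [
    [0, 0, -1, 0, 0, 0, 40],
    [0, 0, -2, 0, 0, 0, 40],
    [0, 0, -2, 0, 0, 0, 40]
  ]
}}

```text
t: 14.77
ee_pos: [587.2, -169.0, 16.1]
orientation: [2.319, 2.119, 0.0]
ft_force: [-3.3, 1.2, 10.6]
width: 53.8
```

Floor contact came at 16 mm, as predicted (10.6 N). I'll raise 1 mm and open to 72 mm.

Request:
{"method": "move_arm", "body": {
  "motion": [
    [0, 0, 1, 0, 0, 0, 53],
    [0, 0, 1, 0, 0, 0, 72],
    [0, 0, 1, 0, 0, 0, 72],
    [0, 0, 1, 0, 0, 0, 72],
    [0, 0, 1, 0, 0, 0, 72]
  ]
}}

```text
t: 15.18
ee_pos: [587.0, -168.9, 15.8]
orientation: [-2.319, -2.119, 0.0]
ft_force: [0.7, -0.2, -0.2]
width: 71.3
```

Request:
{"method": "move_arm", "body": {
  "motion": [
    [0, 0, 1, 0, 0, 0, 72],
    [0, 0, 10, 0, 0, 0, 72],
    [0, 0, 40, 0, 0, 0, 72],
    [0, 0, 80, 0, 0, 0, 72],
    [0, 0, 120, 0, 0, 0, 72]
  ]
}}

```text
t: 15.6
ee_pos: [586.1, -168.6, 136.9]
orientation: [-2.317, -2.118, 0.002]
ft_force: [0.6, -0.1, 0.1]
width: 72.1
```

Request:
{"method": "move_arm", "body": {
  "motion": [
    [-40, 0, 20, 0, 0, 0, 0],
    [-80, 20, 40, 0, 0, 0, 0],
    [-120, 40, 60, 0, 0, 0, 0],
    [-140, 80, 60, 0, 0, 0, 0],
    [-140, 100, 60, 0, 0, 0, 0]
  ]
}}

```text
t: 16.02
ee_pos: [444.2, -68.7, 197.6]
orientation: [2.321, 2.116, 0.001]
ft_force: [0.5, 0.4, -0.7]
width: 42.2
```

```bash
python3 - <<'E'
from h import *
o=get_obs();print(o["ee_pos"],o["ft_force"],o["width"])
a=get_image("scene");b=get_image("top")
for im,z in((a,30),(b,30)):
    print([(round(r["p"],2),onz(im,*r["location"],z).tolist()) for r in mark_of(im,"clamp_small")[:5]])
    print([(l,round(r["p"],2),np.round(r["bbox"]).tolist()) for l in("lid","hook") for r in recognise(im,l)[:1]])
x=cv2.resize(a["color"][110:230,220:340,::-1],(400,400),interpolation=3);y=cv2.resize(b["color"][110:250,320:430,::-1],(314,400),interpolation=3)
cv2.imwrite("pics/v8.png",np.hstack([x,y]))
E
```

```text
[444.19418725 -68.65795731 197.58384304] [ 0.47057388  0.38319659 -0.65876964] 42.15659868540597
[(0.75, [519.3, 34.4, 30.0]), (0.68, [349.7, 245.3, 30.0]), (0.5, [585.9, -170.1, 30.0]), (0.5, [502.9, -326.4, 30.0]), (0.48, [418.8, 13.4, 30.0])]
[]
[(0.67, [331.4, 213.4, 30.0]), (0.56, [391.2, -11.3, 30.0]), (0.55, [581.9, -166.4, 30.0])]
[]
```

View pics/v8.png

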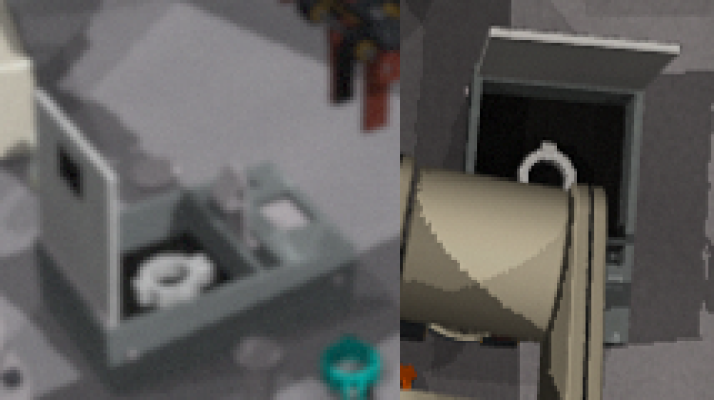

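The picture shows the clamp lying flat in the well (scene crop (172,280)), the lid standing open at (75,200) and the hook upright. I'll go over the lid with closed fingers to get behind its back.

Request:
{"method": "move_arm", "body": {
  "motion": [
    [20, -20, 30, 0, 0, 0, 0],
    [116, -97, 62, 0, 0, 0, 0],
    [116, -97, 62, 0, 0, 0, 0],
    [116, -97, 62, 0, 0, 0, 0],
    [116, -97, 62, 0, 0, 0, 0]
  ]
}}

```text
t: 16.83
ee_pos: [568.9, -171.1, 259.7]
orientation: [2.318, 2.112, 0.004]
ft_force: [-1.0, 0.4, -0.1]
width: 0.6
```

Request:
{"method": "move_arm", "body": {
  "motion": [
    [151, -14, 0, 0, 0, 0, 0],
    [151, -14, 0, 0, 0, 0, 0],
    [151, -14, 0, 0, 0, 0, 0],
    [151, -14, 0, 0, 0, 0, 0],
    [151, -14, 0, 0, 0, 0, 0]
  ]
}}

```text
t: 17.25
ee_pos: [717.8, -180.9, 255.6]
orientation: [2.319, 2.119, 0.0]
ft_force: [-2.0, 0.7, -0.8]
width: 0.5
```

Request:
{"method": "move_arm", "body": {
  "motion": [
    [0, 0, -30, 0, 0, 0, 0],
    [0, 0, -60, 0, 0, 0, 0],
    [0, 0, -80, 0, 0, 0, 0],
    [0, 0, -85, 0, 0, 0, 0],
    [0, 0, -85, 0, 0, 0, 0]
  ]
}}

```text
t: 17.67
ee_pos: [712.2, -180.1, 170.3]
orientation: [-2.317, -2.116, 0.004]
ft_force: [0.9, -0.9, -0.5]
width: 0.5
```

```bash
python3 - <<'E'
from h import *
o=get_obs();p=o["ee_pos"];print(p,o["orientation"],o["ft_force"],o["width"])
x,y,a=561.8,-166.2,-.092
d=p[:2]-[x,y];print("case",d@[np.cos(a),np.sin(a)],d@[-np.sin(a),np.cos(a)])
for th in(1.5,1.2,.9,.6,.3,.1,0):
    cx=110-118*np.cos(th)+4*np.sin(th)+10;cz=79+118*np.sin(th)+4*np.cos(th)-22
    print(th,np.round([x+cx*np.cos(a),y+cx*np.sin(a),cz]))
E
python3 lid.py
```

```text
[ 712.19338273 -180.12692899  170.31345846] [-2.31677407 -2.1158588   0.00416432] [ 0.9108497  -0.91725095 -0.45284344] 0.5149566961987495
case 151.0368375015452 -0.05135057054002099
1.5 [ 677. -177.  175.]
1.2 [ 642. -174.  168.]
0.9 [ 611. -171.  152.]
0.6 [ 587. -168.  127.]
0.3 [ 570. -167.   96.]
0.1 [ 565. -166.   73.]
0 [ 564. -166.   61.]
[-0.36701355  0.38446521  0.14759568]
[('lid', 0.63, [242.0, 179.0, 24.0, 55.0]), ('lid_press', 0.89, [242.0, 179.0, 24.0, 54.0]), ('hook', 0.68, [298.0, 171.0, 27.0, 22.0])]
[('lid', 0.56, [352.0, 127.0, 9.0, 14.0])]
```

Request:
{"method": "move_arm", "body": {
  "motion": [
    [-25, 2, 2, 0, 0, 0, 0],
    [-35, 3, 2, 0, 0, 0, 0],
    [-47, 4, 2, 0, 0, 0, 0],
    [-59, 5, 0, 0, 0, 0, 0],
    [-70, 6, -3, 0, 0, 0, 0]
  ]
}}

```text
t: 18.48
ee_pos: [645.0, -173.9, 171.2]
orientation: [2.317, 2.117, 0.004]
ft_force: [3.5, 1.4, -0.1]
width: 0.5
```

Request:
{"method": "move_arm", "body": {
  "motion": [
    [-11, 1, -4, 0, 0, 0, 0],
    [-21, 2, -10, 0, 0, 0, 0],
    [-31, 3, -17, 0, 0, 0, 0],
    [-40, 4, -25, 0, 0, 0, 0],
    [-48, 5, -33, 0, 0, 0, 0]
  ]
}}

```text
t: 18.9
ee_pos: [596.8, -169.2, 138.2]
orientation: [2.317, 2.118, 0.003]
ft_force: [0.8, -0.9, 3.9]
width: -0.1
```

Request:
{"method": "move_arm", "body": {
  "motion": [
    [-8, 1, -10, 0, 0, 0, 0],
    [-14, 1, -20, 0, 0, 0, 0],
    [-19, 2, -30, 0, 0, 0, 0],
    [-23, 2, -40, 0, 0, 0, 0]
  ]
}}

```text
t: 19.23
ee_pos: [572.5, -166.9, 96.3]
orientation: [-2.319, -2.119, 0.0]
ft_force: [-0.5, 0.2, 4.5]
width: 0.5
```

Request:
{"method": "move_arm", "body": {
  "motion": [
    [-3, 0, -8, 0, 0, 0, 0],
    [-5, 0, -16, 0, 0, 0, 0],
    [-6, 0, -23, 0, 0, 0, 0],
    [-7, 1, -30, 0, 0, 0, 0]
  ]
}}

```text
t: 19.57
ee_pos: [568.3, -167.1, 67.4]
orientation: [2.315, 2.117, 0.003]
ft_force: [1.6, -4.1, 4.6]
width: 0.9
```

Request:
{"method": "move_arm", "body": {
  "motion": [
    [-1, 0, -3, 0, 0, 0, 0],
    [-1, 0, -5, 0, 0, 0, 0],
    [-1, 0, -6, 0, 0, 0, 0],
    [-1, 0, -6, 0, 0, 0, 0]
  ]
}}

```text
t: 19.9
ee_pos: [565.0, -166.0, 60.6]
orientation: [-2.319, -2.119, 0.0]
ft_force: [1.2, -1.0, 2.1]
width: 0.3
```

Request:
{"method": "move_arm", "body": {
  "motion": [
    [0, 0, -1, 0, 0, 0, 0],
    [0, 0, -2, 0, 0, 0, 0],
    [0, 0, -2, 0, 0, 0, 0]
  ]
}}

```text
t: 20.15
ee_pos: [565.1, -166.0, 59.9]
orientation: [2.319, 2.12, -0.0]
ft_force: [-1.6, 0.0, 13.0]
width: 0.1
```

Request:
{"method": "move_arm", "body": {
  "motion": [
    [0, 0, -1, 0, 0, 0, 0],
    [0, 0, -2, 0, 0, 0, 0],
    [0, 0, -2, 0, 0, 0, 0]
  ]
}}

```text
t: 20.4
ee_pos: [565.1, -166.0, 59.1]
orientation: [2.319, 2.119, 0.0]
ft_force: [-5.9, 1.0, 24.9]
width: 0.2
```

Hard stop reached (25 N). I'll lift off and retreat, then check.

Request:
{"method": "move_arm", "body": {
  "motion": [
    [0, 0, 6, 0, 0, 0, 0],
    [0, 0, 15, 0, 0, 0, 0],
    [0, 0, 50, 0, 0, 0, 0],
    [0, 0, 90, 0, 0, 0, 0],
    [0, 0, 120, 0, 0, 0, 0]
  ]
}}

```text
t: 20.82
ee_pos: [564.4, -165.6, 178.8]
orientation: [-2.318, -2.119, 0.001]
ft_force: [1.2, 0.8, 0.6]
width: 0.5
```

Request:
{"method": "move_arm", "body": {
  "motion": [
    [-40, 40, 20, 0, 0, 0, 0],
    [-70, 80, 20, 0, 0, 0, 0],
    [-100, 130, 20, 0, 0, 0, 0],
    [-110, 160, 20, 0, 0, 0, 0],
    [-110, 170, 20, 0, 0, 0, 0]
  ]
}}

```text
t: 21.23
ee_pos: [452.0, 5.1, 196.8]
orientation: [-2.319, -2.117, 0.002]
ft_force: [0.8, 0.5, -0.7]
width: 0.2
```

Request:
{"method": "move_arm", "body": {
  "motion": [
    [-60, 100, 20, 0, 0, 0, 0],
    [-60, 100, 20, 0, 0, 0, 0],
    [-60, 100, 20, 0, 0, 0, 0],
    [-60, 100, 20, 0, 0, 0, 0],
    [-60, 100, 20, 0, 0, 0, 0]
  ]
}}

```text
t: 21.65
ee_pos: [393.8, 105.2, 217.1]
orientation: [-2.315, -2.124, 0.001]
ft_force: [-0.0, 0.4, -0.2]
width: 0.5
```

```bash
python3 - <<'E'
from h import *
o=get_obs();print(o["t"],o["ee_pos"],o["ft_force"])
a=get_image("scene");b=get_image("top")
old=cv2.imread("pics/scene0.png")
for im in(a,b):print([(l,round(r["p"],2),np.round(r["bbox"]).tolist()) for l in("lid","hook","clamp_large","nipple") for r in recognise(im,l)[:1]],[np.round(r["location"],1).tolist() for r in mark_of(im,"lid_press")[:1]])
x,y,A=561.8,-166.2,-.092
for th in(.0,.06,.18):
    q=[110-110*np.cos(th)+4*np.sin(th),0,79+110*np.sin(th)+4*np.cos(th)];w=[x+q[0]*np.cos(A),y+q[0]*np.sin(A),q[2]];print(th,"pad scene",proj(a,w),"top",proj(b,w))
def pad(im,bx):
    g=im["color"][bx[1]:bx[3],bx[0]:bx[2]].max(2);n,_,st,c=cv2.connectedComponentsWithStats((g<60).astype(np.uint8));k=sorted(range(1,n),key=lambda i:-st[i,4])[:3];return [(c[i]+bx[:2]).round(1).tolist()+[int(st[i,4])] for i in k]
print(pad(a,(262,160,292,195)),pad(b,(355,160,392,192)))
i=cv2.resize(a["color"][130:230,220:340,::-1],(480,400),interpolation=3);j=cv2.resize(b["color"][110:250,330:430,::-1],(286,400),interpolation=3)
cv2.imwrite("pics/v9.png",np.hstack([i,j]))
E
```

```text
21.65 [393.82742153 105.17607633 217.10714598] [-0.02017415  0.43248632 -0.21427356]
[('lid', 0.82, [264.0, 183.0, 65.0, 45.0]), ('hook', 0.7, [298.0, 168.0, 29.0, 17.0]), ('clamp_large', 0.87, [325.0, 270.0, 40.0, 24.0]), ('nipple', 0.73, [296.0, 225.0, 15.0, 26.0])] [[177.6, 277.3]]
[('lid', 0.67, [374.0, 163.0, 64.0, 61.0]), ('hook', 0.81, [370.0, 207.0, 22.0, 34.0]), ('clamp_large', 0.85, [249.0, 163.0, 39.0, 32.0]), ('nipple', 0.73, [310.0, 166.0, 16.0, 20.0])] [[176.1, 371.6]]
0.0 pad scene [276.5 180.3] top [372.7 177.6]
0.06 pad scene [276.3 178.6] top [373. 177.]
0.18 pad scene [275.5 175.3] top [373.8 175.3]
[[276.7, 178.3, 60]] [[372.8, 177.4, 218], [369.0, 189.0, 3], [356.0, 191.0, 3]]
```

View pics/v9.png

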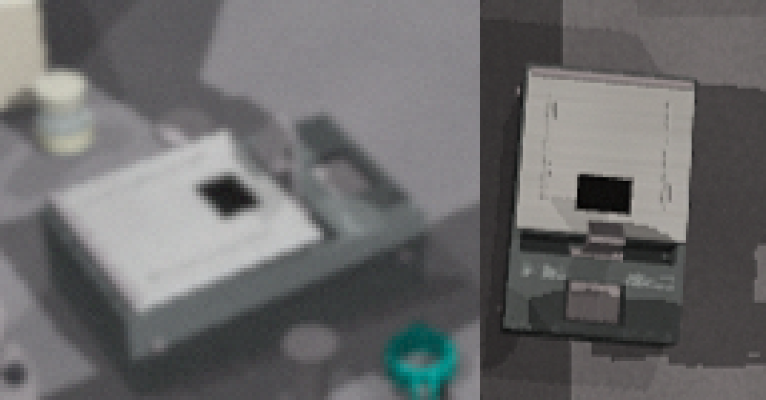

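The lid lies down on the case: its pad is at scene row 178.3, against a predicted 178.6 for latched (0.06) and 175.3 for popped. The arm is clear, so I'm handing in.

```bash
python3 -c "
from workcell import *
print(close_job())"
```

```text
the job is handed in; nothing more can be done
None
```

The small clamp is in the spares case with the lid shut over it, and the job was handed in at about 22 s of robot time. `close_job` reports no verdict, so the checks below are my own.

**What I did**
- The lid was already popped to its hook (fitted angle 0.17 rad), so I only pressed the hook tab and the lid sprang open.
- I gripped the white small clamp across its ring; the fingers stopped at 53.5 mm.
- I laid it on the well floor (contact at the expected height), released it and saw it lying flat with the lid open.
- I pushed the lid over from behind and pressed it once to its stop, with about 25 N at the end.

**Last checks, about 1.2 s after letting go**
- **Lid:** its pad is at row 178.3 in the scene picture. I predicted 178.6 for latched, 175.3 for popped and 180.3 for pressed to the stop. That fits latched and staying down, measured in one picture.
- **Hook:** it looks upright in the last picture, but I did not measure its angle.
- **Clamp:** it cannot be seen under the shut lid; I last saw it flat in the well before shutting.
- **Other parts:** I touched none of them. At the end the large clamp and the pipe piece showed up about where they were; I did not measure the screws, driver, jar or blank again.
- **Arm:** it stands clear, with no force at the wrist.

**A disagreement:** the real fingertips end about 20–24 mm above the reported TCP, both in the pictures and by contact. I corrected for that by force and by picture throughout.

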